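Set the flip tags of the vial bins

ROBOT

A 6-joint arm with a two-finger parallel gripper is mounted at the origin on a cart in front of the work surface, level with it; the furniture and walls round the work are solid. World frame = base frame: x ahead of the robot, y to its left, z up, the work surface at z = 0. Lengths are in m, angles in rad, forces in N, time in s.
With the tool pointing down it reaches from about 0.25 to 0.725 m from the base axis. Payload 4 kg.
Tool frame: the origin (TCP) lies midway between the tips of the shut fingers; the grasp point (between the pads) lies 19 mm behind it; z points along the fingers, y is the direction in which the jaws open and shut (so a half turn about z gives the same grasp; the last joint's range is limited). The gripper opens to 85 mm and grips with 20 to 120 N. Pads are 22 mm wide; open, the fingers measure 114 mm over their backs; the gripper's body (76 mm by 85 mm) begins 54 mm behind the grasp point. The pads swing forward as they close: fully open they stand 13 mm farther back than shut.
Start: joints at [1.241, 0.241, 0.005, 1.335, 0, 1.571], TCP at [0.162, 0.473, 0.231] pointing down, gripper open.
Joint ranges: [-2.72, 2.72], [-1.05, 1.87], [-1.09, 1.28], [-1.99, 2.15], [-1.42, 1.44], [-3.14, 3.14]. Speed limits (rad/s): [2.79, 2.79, 3.14, 3.14, 3.14, 3.14].

INTERFACE

Orientations are given as a rotation vector (axis times angle).
In Python, from rig import r, eyes, ticket gives the robot as it stands. Calls block until the motion is done:
- r.move_pose(position, orientation): joint-space move of the TCP to a pose.
- r.move_linear(position, vel=0.15, rotation=None): straight line of the TCP; rotation=None keeps the orientation; vel is the mean speed in m/s.
- r.goto_joints(angles): joint-space move.
- r.gripper_to(opening, squeeze=None): finger opening in m; squeeze is the grip in N (None keeps the last); returns when the fingers have stopped.
- r.wait(seconds).
- r.inverse_kinematics(position, orientation): joint angles nearest the present ones, or None.
- eyes.camera(name): name is "scene" or "top"; returns (picture, depth): 384x512x3 uint8, red, green, blue; 384x512 float32, m along the optical axis (not along the pixel's ray), 0 where there is no reading.
- eyes.camera_model(name): a dict with "camera_matrix" (3x3 intrinsics, pixels), "rvec" (rotation vector, rad) and "tvec" (3), from world to camera coordinates, as OpenCV has them. Camera axes: x right, y down, z forward; pixel columns grow to the right and rows downward; lengths in m; the calibration is good to about 2 mm. A picture is of the moment at which its call begins. camera_model takes no time and is no camera call.
A pose or a line that the arm cannot do raises r.PlanningError and nothing moves.
- ticket.finish_job(): hands the job in, once; it reports no verdict.
Readings, each from a call of its own:
- r.get_t(): time.
- r.get_q(): joint angles.
- r.get_joint_velocities(): joint speeds.
- r.get_tau(): joint torques, N m.
- r.get_position(): TCP position.
- r.get_tcp_rot(): TCP orientation.
- r.get_wrist_force(): force on the tool from outside, world axes, zero at the start.
- r.get_moment(): the same for the moment, N m.
- r.get_grip_width(): finger opening in m.
Only numpy, scipy, OpenCV 4.12 (cv2) and the standard library are available. Lean on these libraries where they do the work, as an engineer would, in place of code of your own. Each camera call takes 0.05 s, during which the arm holds its last target.

TASK

Behind each two-sided flip tag on the riser is a bin with three cells. With gentle pushes of the fingertips, tip the tags over so that exactly those bins with a vial in every cell show the disc (tag leaning back towards its bin) and every other bin shows the bar (tag leaning towards the robot), each tag resting fully over on its stop. Do not lift or shift the vials, and leave the bottle, dish and beaker where they are.

Things in the scene. Friction and masses are not known exactly. Their poses are not given: they have to be found in the camera images.
- board: Grey bench riser (a low shelf on two side panels), 205 x 310 mm and 168 mm high, fixed to the worktop. Its origin is on the worktop below the middle of the row of tags; x points from the tags to the bins (away from the robot, within 10 degrees), y runs along the row to the left. The riser reaches from x = -45 to +160 mm and y = +-155 mm. The three bays are at y = +100, 0 and -100 mm, in varying order; each tag with its bin is set up to 16 mm forward or back of the row.
- hinge_a (a point): Middle of the hinge pin of tag a, 218 mm above the worktop; axes as the riser's, pin along y, between two cheeks 78 mm apart outside and 220 mm high. The tag's bin is straight behind (+x), its middle 125 mm from the pin. With the tag on a stop its free edge is 49 mm beside the pin and 253 mm above the worktop (a fingertip fits in below it); it swings up to 278 mm on its way over.
- tag_a (a joint): Flip tag a, rad. 0 upright; +0.95 (stop) leans away from the robot, showing the round black disc of its front; -0.95 (stop) leans towards the robot, showing the straight black bar of its back. Smooth, slippery white plate 60 mm wide (along y), 4 mm thick, 60 mm from pin to free edge, 30 g. It swings freely and, once past upright, falls by itself on to the stop.
- bin_a: Grey open bin behind tag a, 32 x 90 x 30 mm (x, y, z), fixed on the riser's rear step, 180 mm above the worktop; its origin is at the centre of its underside, axes as the riser's. It has three cells, 26 mm square, in a row along y at -29, 0 and +29 mm. It is full when all three cells hold a vial.
- hinge_b (a point): Middle of the hinge pin of tag b, 218 mm above the worktop; axes as the riser's, pin along y, between two cheeks 78 mm apart outside and 220 mm high. The tag's bin is straight behind (+x), its middle 125 mm from the pin. With the tag on a stop its free edge is 49 mm beside the pin and 253 mm above the worktop (a fingertip fits in below it); it swings up to 278 mm on its way over.
- tag_b (a joint): Flip tag b, rad. 0 upright; +0.95 (stop) leans away from the robot, showing the round black disc of its front; -0.95 (stop) leans towards the robot, showing the straight black bar of its back. Smooth, slippery white plate 60 mm wide (along y), 4 mm thick, 60 mm from pin to free edge, 30 g. It swings freely and, once past upright, falls by itself on to the stop.
- bin_b: Grey open bin behind tag b, 32 x 90 x 30 mm (x, y, z), fixed on the riser's rear step, 180 mm above the worktop; its origin is at the centre of its underside, axes as the riser's. It has three cells, 26 mm square, in a row along y at -29, 0 and +29 mm. It is full when all three cells hold a vial.
- hinge_c (a point): Middle of the hinge pin of tag c, 218 mm above the worktop; axes as the riser's, pin along y, between two cheeks 78 mm apart outside and 220 mm high. The tag's bin is straight behind (+x), its middle 125 mm from the pin. With the tag on a stop its free edge is 49 mm beside the pin and 253 mm above the worktop (a fingertip fits in below it); it swings up to 278 mm on its way over.
- tag_c (a joint): Flip tag c, rad. 0 upright; +0.95 (stop) leans away from the robot, showing the round black disc of its front; -0.95 (stop) leans towards the robot, showing the straight black bar of its back. Smooth, slippery white plate 60 mm wide (along y), 4 mm thick, 60 mm from pin to free edge, 30 g. It swings freely and, once past upright, falls by itself on to the stop.
- bin_c: Grey open bin behind tag c, 32 x 90 x 30 mm (x, y, z), fixed on the riser's rear step, 180 mm above the worktop; its origin is at the centre of its underside, axes as the riser's. It has three cells, 26 mm square, in a row along y at -29, 0 and +29 mm. It is full when all three cells hold a vial.
- vial_a1_mid (a point): Loose vial, 22 mm across and 52 mm high, white cap, about 20 g, upright in a cell of a bin; the point is half-way up, on its axis; its top is 235 mm above the worktop. Not to be lifted.
- vial_a2_mid (a point): Loose vial, 22 mm across and 52 mm high, white cap, about 20 g, upright in a cell of a bin; the point is half-way up, on its axis; its top is 235 mm above the worktop. Not to be lifted.
- vial_a3_mid (a point): Loose vial, 22 mm across and 52 mm high, white cap, about 20 g, upright in a cell of a bin; the point is half-way up, on its axis; its top is 235 mm above the worktop. Not to be lifted.
- vial_b1_mid (a point): Loose vial, 22 mm across and 52 mm high, white cap, about 20 g, upright in a cell of a bin; the point is half-way up, on its axis; its top is 235 mm above the worktop. Not to be lifted.
- vial_b2_mid (a point): Loose vial, 22 mm across and 52 mm high, white cap, about 20 g, upright in a cell of a bin; the point is half-way up, on its axis; its top is 235 mm above the worktop. Not to be lifted.
- vial_b3_mid (a point): Loose vial, 22 mm across and 52 mm high, white cap, about 20 g, upright in a cell of a bin; the point is half-way up, on its axis; its top is 235 mm above the worktop. Not to be lifted.
- vial_c1_mid (a point): Loose vial, 22 mm across and 52 mm high, white cap, about 20 g, upright in a cell of a bin; the point is half-way up, on its axis; its top is 235 mm above the worktop. Not to be lifted.
- vial_c2_mid (a point): Loose vial, 22 mm across and 52 mm high, white cap, about 20 g, upright in a cell of a bin; the point is half-way up, on its axis; its top is 235 mm above the worktop. Not to be lifted.
- bottle_mid (a point): Bystander: loose bottle with a red cap, 48 mm across, 100 mm high, standing on the worktop; point half-way up.
- dish_mid (a point): Bystander: loose covered dish, 66 mm across, 16 mm high, on the worktop; point half-way up.
- beaker_mid (a point): Bystander: loose glass beaker, 54 mm across, 66 mm high, on the worktop; point half-way up.
- electrode_arm_1: Obstacle, not to be touched: beige jointed electrode arm left of the riser; up to 0.29 m high, reaching away from the robot. Its origin is a point of its foot on the worktop.
- electrode_arm_2: Obstacle, not to be touched: beige jointed electrode arm right of the riser; up to 0.35 m high, reaching away from the robot. Its origin is a point of its foot on the worktop.
- electrode_arm_3: Obstacle, not to be touched: beige jointed electrode arm between the robot and the riser; column up to 0.25 m high left of this point, its arm reaching to the right, with the head ending just in front of the riser's right half, its top about 0.21 m above the worktop, lower than the tags' hinges. Its origin is a point of its foot on the worktop.

How it is judged:
By the outcome, as a careful person would: the job done as asked, in the order asked, and still so for the second after the job is handed in, with the robot touching nothing.
It also fails if it takes over 48 s, if anything falls off the work surface, if the arm or the gripper's body presses on something with over 40 N, if the wrist force passes 120 N, or if a joint passes its speed limit or range.

## Working session

There is one attempt and no reset: what is moved stays moved. The work goes in short steps, each a Python script; the robot and the scene stay as the last script left them, time stands still between calls to the robot, and variables do not carry over. Pictures are saved under pics/ and viewed, and the job is handed in when it is done.

```bash
ls; mkdir -p pics; python3 - <<'E'
from rig import r,eyes,ticket
import cv2,numpy as np
for n in("scene","top"):
    p,d=eyes.camera(n); cv2.imwrite(f"pics/{n}0.png",p[:,:,::-1]); np.savez(f"{n}0.npz",p=p,d=d)
    m=eyes.camera_model(n); print(n,m, (d>0).mean())
    R,_=cv2.Rodrigues(np.array(m["rvec"])); print("pos",-R.T@np.array(m["tvec"]).ravel())
print(r.get_t(),r.get_position(),r.get_tcp_rot())
E
```

```text
pics
scene {'camera_matrix': array([[498.54273953,   0.        , 250.29606174],
       [  0.        , 498.54273953, 198.49287642],
       [  0.        ,   0.        ,   1.        ]]), 'rvec': array([ 2.25975665, -0.97627561,  0.37378976]), 'tvec': array([-0.37841164,  0.44078781,  1.08740568])} 0.9959208170572916
pos [-0.02447961 -0.53113588  1.11231101]
top {'camera_matrix': array([[394.99763127,   0.        , 263.21416435],
       [  0.        , 394.99763127, 201.85097041],
       [  0.        ,   0.        ,   1.        ]]), 'rvec': array([ 2.1279674 , -2.08942287,  0.18224198]), 'tvec': array([0.04877208, 0.60203796, 1.22051138])} 0.9961039225260416
pos [0.35341106 0.02869914 1.31482068]
0.1 [0.16173692 0.47251482 0.23050127] [-5.15616572e-01 -3.09866312e+00  2.91668437e-03]
```

View pics/scene0.png

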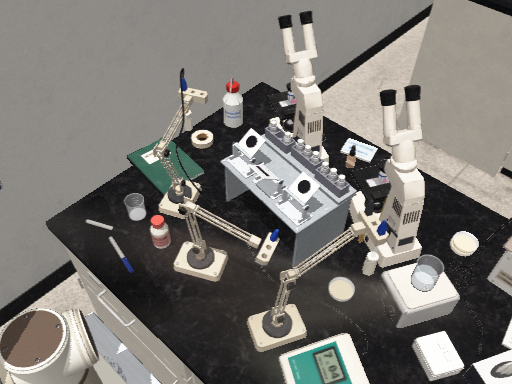

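View pics/top0.png

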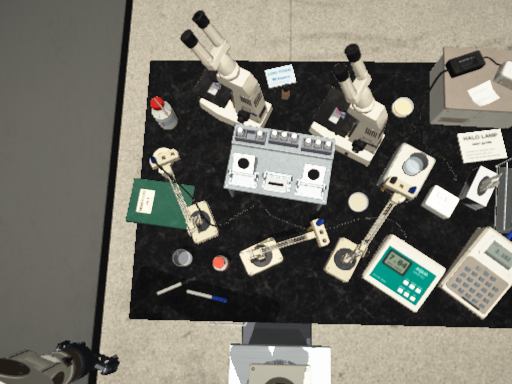

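```bash
python3 - <<'E'
import cv2,numpy as np
p=np.load("top0.npz")["p"][110:260,215:345,::-1]; a=cv2.resize(p,None,fx=5,fy=5,interpolation=cv2.INTER_CUBIC)[:600]
cv2.imwrite("pics/topz.png",a)
p=np.load("scene0.npz")["p"][105:265,210:370,::-1]; cv2.imwrite("pics/scz.png",cv2.resize(p,(600,600),interpolation=cv2.INTER_CUBIC))
E
```

```text
(no output)
```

View pics/topz.png

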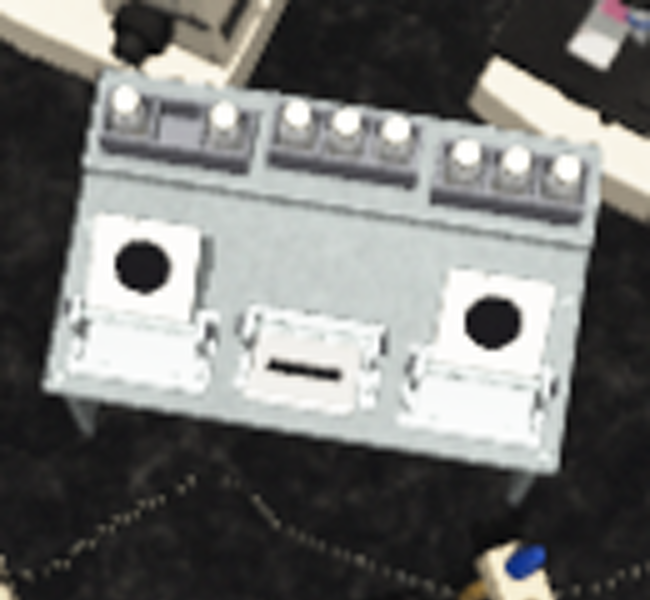

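View pics/scz.png

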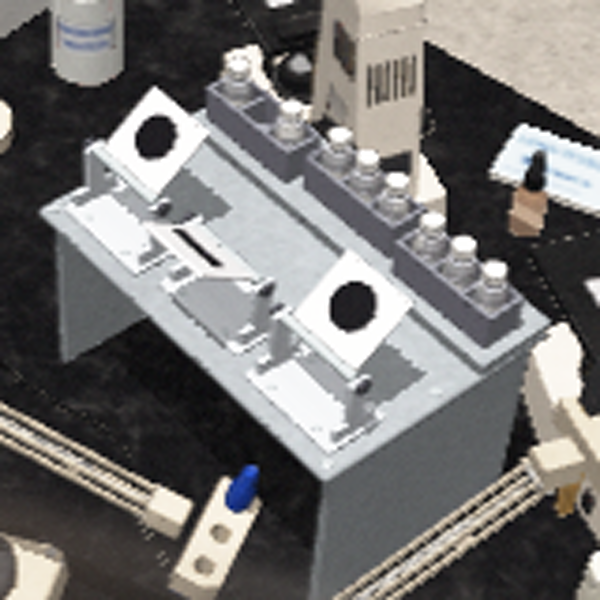

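Top view (zoom): the left bin is missing its middle vial, while the middle and right bins are full. The left tag shows its disc at px (243,163), the middle tag its bar at (276,184) and the right tag its disc at (314,174). So I need to flip left to bar and middle to disc, and leave right alone.

```bash
cat > h.py <<'E'
import cv2,numpy as np
from rig import r,eyes,ticket
def cam(n):
    m=eyes.camera_model(n); R,_=cv2.Rodrigues(np.array(m["rvec"])); t=np.array(m["tvec"]).ravel()
    return m["camera_matrix"],R,t
def ray(n,uv,z):
    K,R,t=cam(n); c=-R.T@t; d=R.T@np.linalg.inv(K)@np.array([uv[0],uv[1],1.]); return c+d*(z-c[2])/d[2]
def cloud(n,d):
    K,R,t=cam(n); v,u=np.mgrid[:d.shape[0],:d.shape[1]]
    P=(np.linalg.inv(K)@np.stack([u.ravel(),v.ravel(),np.ones(u.size)]))*d.ravel()
    return (R.T@(P-t[:,None])).T.reshape(*d.shape,3)
E
python3 - <<'E'
from h import *
z=np.load("top0.npz"); p,d=z["p"],z["d"]; g=cv2.cvtColor(p,cv2.COLOR_RGB2GRAY)
C=cloud("top",d)
def cen(n,p,u0,v0,w,h):
    g=cv2.cvtColor(p,cv2.COLOR_RGB2GRAY).astype(float)[v0-h:v0+h+1,u0-w:u0+w+1]
    wt=np.clip(200-g,0,200); wt[wt<60]=0
    v,u=np.mgrid[v0-h:v0+h+1,u0-w:u0+w+1]; return (wt*u).sum()/wt.sum(),(wt*v).sum()/wt.sum()
for nm,a in dict(L=(243,163,7,7),M=(276,184,8,3),R=(314,174,7,7)).items():
    c=cen("top",p,*a); print("top",nm,c,ray("top",c,.2355),C[int(round(c[1])),int(round(c[0]))])
s=np.load("scene0.npz")["p"]
k=160/600
for nm,(x,y,w,h) in dict(L=(155,137,7,7),M=(198,247,8,6),R=(353,305,8,8)).items():
    c=cen("scene",s,int(round(210+x*k)),int(round(105+y*k)),w,h); print("scene",nm,c,ray("scene",c,.2355))
# vial caps (top, z=.235)
caps=[(126,103),(225,120),(299,117),(347,125),(396,134),(467,158),(516,166),(566,174)]
V=np.array([ray("top",((x+.5)/5-.5+215,(y+.5)/5-.5+110),.235) for x,y in caps]); print(V.round(4))
f=np.polyfit(V[:,1],V[:,0],1)
for i,j in((2,4),(5,7),(0,1)):
    e=V[i]-V[j]; print("yaw",np.degrees(np.arctan2(-e[0],e[1])))
# heights > .18 over workspace
for x in np.arange(.35,.85,.025):
    print("%.3f"%x,' '.join("%3d"%(1000*m.max()) if (m:=C[(abs(C[...,0]-x)<.0125)&(abs(C[...,1]-y)<.0125)][:,2]).size else ' --' for y in np.arange(.35,-.36,-.025)))
E
```

```text
top L (np.float64(242.99496864015438), np.float64(162.91053828658073)) [0.67826853 0.11522114 0.2355    ] [0.67601132 0.11466771 0.24212692]
top M (np.float64(275.21239145740435), np.float64(183.61910349683174)) [0.61907104 0.02275527 0.2355    ] [0.61486878 0.02339844 0.24811699]
top R (np.float64(313.0396609945044), np.float64(174.05873005363173)) [ 0.64839946 -0.08337117  0.2355    ] [ 0.64640042 -0.08243785  0.24342965]
scene L (np.float64(250.9321878998355), np.float64(141.15438981295316)) [0.68085684 0.11911918 0.2355    ]
scene M (np.float64(261.9263862332696), np.float64(171.072896749522)) [0.62061344 0.02593788 0.2355    ]
scene R (np.float64(303.5197390038962), np.float64(186.2397784349622)) [ 0.65162609 -0.07985207  0.2355    ]
[[ 7.767e-01  1.275e-01  2.350e-01]
 [ 7.670e-01  6.990e-02  2.350e-01]
 [ 7.694e-01  2.730e-02  2.350e-01]
 [ 7.648e-01 -5.000e-04  2.350e-01]
 [ 7.597e-01 -2.870e-02  2.350e-01]
 [ 7.457e-01 -6.940e-02  2.350e-01]
 [ 7.413e-01 -9.740e-02  2.350e-01]
 [ 7.368e-01 -1.259e-01  2.350e-01]]
yaw -9.775406457443058
yaw -8.953378237456606
yaw -9.541812020
[... 1747 characters left out ...]
 6 169 251 258 257 255 173 174 173 173 173 174 174 171 178   7   6   6   6   6   7 100  99
0.725   7   5   9   6   7   5   6 167 173 174 174 173 173 180 184 184 210 214 236 239 214   8   6   7   8   6   6   7 100
0.750   6   5   5   5  10   8   7   4 185 213 213 224 213 215 240 239 225 239 240 238 216   5   6   6  33  48  48   4  92
0.775   7   6   7   5   6   7   7   3 214 239 210 239 223 240 240 237 221 211 206 186 186   5  33  92 102 213 154  48   5
0.800   7   7   8   5   7   7   8   7 212 212 213 209 210 211 183 183 185 181  --  -- 146 161 161 258 266 260 230 111   8
0.825   6   7   7   6   7   5   6   4 185 182 183 177  --  --  --  --  --  --  -- 150 368 369 341 315 280 265 248 150  45
```

```bash
cat >> h.py <<'E'
YAW=np.radians(-9.4)
XA=np.array([np.cos(YAW),np.sin(YAW),0]); YA=np.array([-np.sin(YAW),np.cos(YAW),0])
PIN=dict(L=np.array([.653,.120,0]),M=np.array([.645,.020,0]),R=np.array([.622,-.078,0]))
def rot(tilt=0,flip=False):
    # tool z down, tilted forward (+board x) by tilt deg; jaws along board y
    a=np.radians(tilt); z=np.sin(a)*XA+np.array([0,0,-np.cos(a)]); y=YA*(-1 if flip else 1); x=np.cross(y,z)
    return cv2.Rodrigues(np.stack([x,y,z],1))[0].ravel()
def P(n,dx,z,dy=0): return PIN[n]+XA*dx+YA*dy+np.array([0,0,z])
E
python3 - <<'E'
from h import *
print(r.get_q())
for n,dx,z in (("L",.085,.30),("L",.085,.24),("L",.078,.24),("L",.07,.24),("L",-.02,.24),("M",-.085,.24),("M",-.085,.30),("M",.02,.24),("L",.078,.31)):
  for f in(0,1):
    print(n,dx,z,f,[(t,None if (q:=r.inverse_kinematics(P(n,dx,z),rot(t,f))) is None else np.round(q,2).tolist()) for t in (0,5,10,20)])
E
```

```text
[1.24099920e+00 2.41328894e-01 3.84565175e-03 1.33519774e+00
 1.26584027e-05 1.57077699e+00]
L 0.085 0.3 0 [(0, None), (5, [0.15, 0.74, 0.97, 1.72, -0.03, 0.32]), (10, [0.17, 0.63, 0.76, 1.54, -0.06, 0.33]), (20, [0.19, 0.47, 0.45, 1.22, -0.12, 0.34])]
L 0.085 0.3 1 [(0, None), (5, [0.15, 0.74, 0.97, 1.72, -0.03, -2.82]), (10, [0.17, 0.63, 0.76, 1.54, -0.06, -2.82]), (20, [0.19, 0.47, 0.45, 1.22, -0.12, -2.81])]
L 0.085 0.24 0 [(0, [0.14, 0.81, 0.96, 1.72, 0.0, 0.31]), (5, [0.15, 0.71, 0.76, 1.54, -0.03, 0.32]), (10, [0.17, 0.62, 0.59, 1.38, -0.06, 0.33]), (20, [0.19, 0.48, 0.31, 1.07, -0.12, 0.34])]
L 0.085 0.24 1 [(0, [0.14, 0.81, 0.96, 1.72, 0.0, -2.83]), (5, [0.15, 0.71, 0.76, 1.54, -0.03, -2.82]), (10, [0.17, 0.62, 0.59, 1.38, -0.06, -2.82]), (20, [0.19, 0.48, 0.31, 1.07, -0.12, -2.81])]
L 0.078 0.24 0 [(0, [0.15, 0.79, 0.92, 1.7, 0.0, 0.31]), (5, [0.16, 0.69, 0.72, 1.52, -0.03, 0.32]), (10, [0.17, 0.6, 0.56, 1.36, -0.06, 0.33]), (20, [0.2, 0.46, 0.29, 1.07, -0.12, 0.34])]
L 0.078 0.24 1 [(0, [0.15, 0.79, 0.92, 1.7, 0.0, -2.83]), (5, [0.16, 0.69, 0.72, 1.52, -0.03, -2.82]), (10,
[... 1632 characters left out ...]
2 0.24 0 [(0, [0.03, 0.59, 0.55, 1.53, 0.0, 0.19]), (5, [0.03, 0.51, 0.41, 1.39, -0.02, 0.2]), (10, [0.04, 0.43, 0.29, 1.25, -0.04, 0.2]), (20, [0.06, 0.31, 0.05, 0.98, -0.08, 0.21])]
M 0.02 0.24 1 [(0, [0.03, 0.59, 0.55, 1.53, 0.0, -2.95]), (5, [0.03, 0.51, 0.41, 1.39, -0.02, -2.95]), (10, [0.04, 0.43, 0.29, 1.25, -0.04, -2.94]), (20, [0.06, 0.31, 0.05, 0.98, -0.08, -2.93])]
L 0.078 0.31 0 [(0, None), (5, [0.16, 0.72, 0.97, 1.73, -0.03, 0.32]), (10, [0.17, 0.62, 0.76, 1.55, -0.06, 0.33]), (20, [0.2, 0.45, 0.45, 1.24, -0.12, 0.34])]
L 0.078 0.31 1 [(0, None), (5, [0.16, 0.72, 0.97, 1.73, -0.03, -2.82]), (10, [0.17, 0.62, 0.76, 1.55, -0.06, -2.81]), (20, [0.2, 0.45, 0.45, 1.24, -0.12, -2.8])]
```

```bash
python3 - <<'E'
from h import *
r.gripper_to(0.0,20)
p=r.get_position(); r.move_linear([p[0],p[1],.40],vel=.25)
r.move_pose(P("M",-.09,.36),rot(0))
r.move_linear(P("M",-.09,.24),vel=.15)
print(r.get_t(),r.get_position(),r.get_wrist_force())
p,d=eyes.camera("scene"); cv2.imwrite("pics/s1.png",cv2.resize(p[90:290,170:430,::-1],(780,600),interpolation=cv2.INTER_CUBIC))
E
```

```text
4.7583 [0.55677698 0.03498624 0.24107045] [ 0.30254261 -0.78359634  0.52330885]
```

View pics/s1.png

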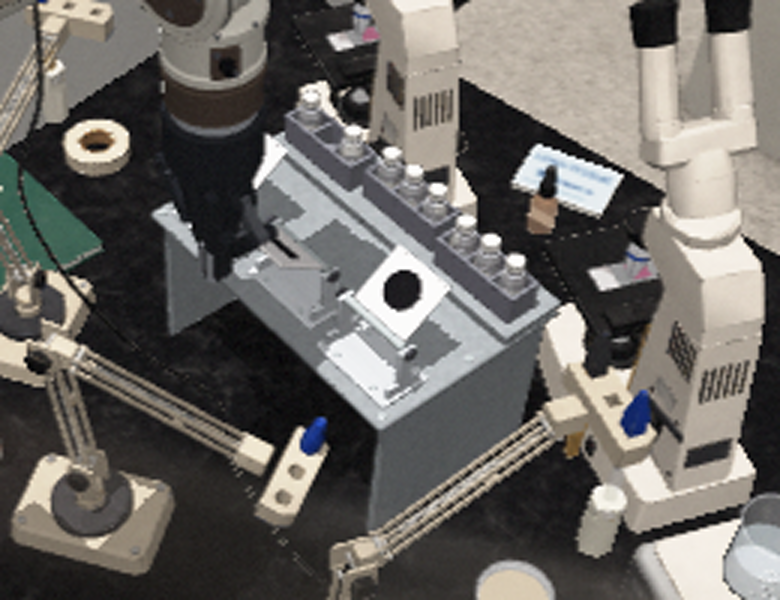

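The fingertips (crop px 220,275) are just in front of the middle tag's free edge and centred on it. Next I push.

```bash
python3 - <<'E'
from h import *
for dx in (-.06,-.04,-.02,-.005,.004):
    r.move_linear(P("M",dx,.24),vel=.06); print(dx,r.get_wrist_force().round(2))
r.wait(.3)
r.move_linear(P("M",-.05,.27),vel=.12)
r.move_linear(P("M",-.06,.36),vel=.15)
print(r.get_t())
p,d=eyes.camera("top"); cv2.imwrite("pics/t2.png",cv2.resize(p[110:230,205:365,::-1],(800,600),interpolation=cv2.INTER_CUBIC))
p,d=eyes.camera("scene"); cv2.imwrite("pics/s2.png",cv2.resize(p[90:290,170:430,::-1],(780,600),interpolation=cv2.INTER_CUBIC))
E
```

```text
-0.06 [ 0.16 -0.16  0.14]
-0.04 [-0.19  0.55  0.78]
-0.02 [-0.41 -0.57 -0.37]
-0.005 [-0.91  0.27  0.14]
0.004 [-0.05 -0.4  -0.24]
8.8417
```

View pics/s2.png

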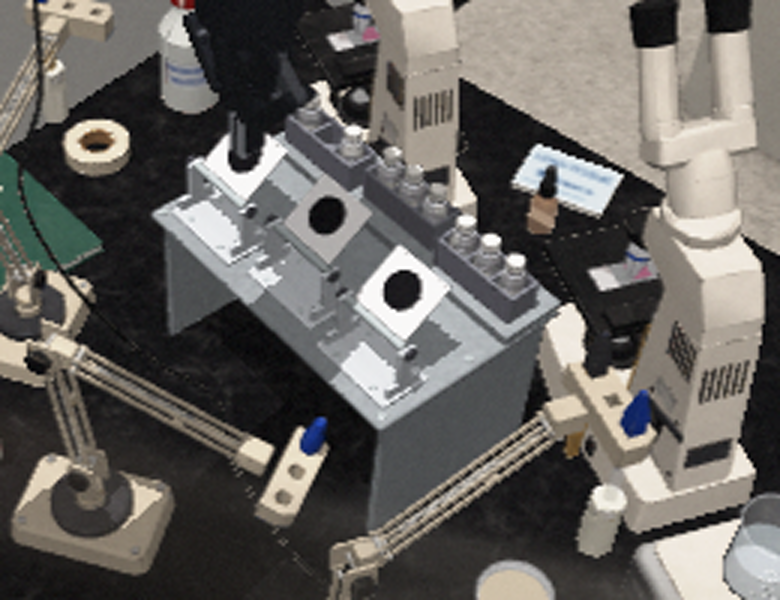

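View pics/t2.png

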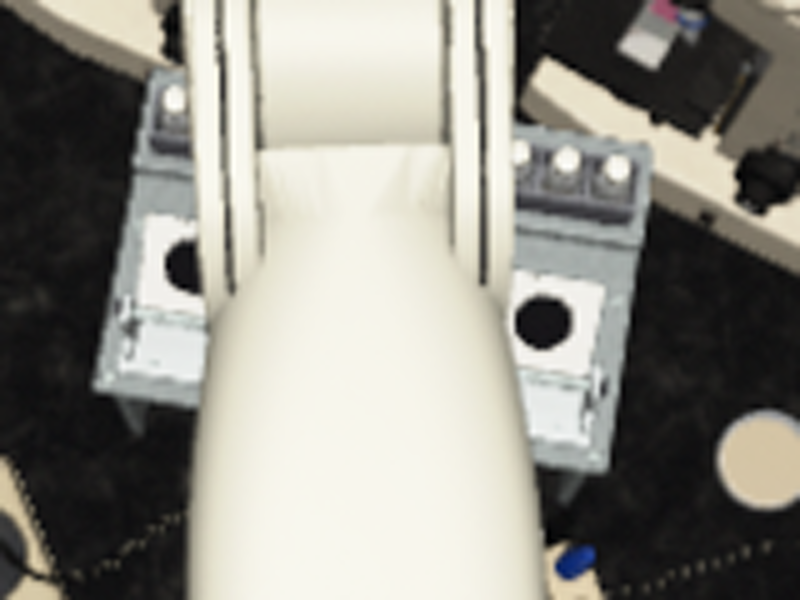

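The middle tag now leans back and shows its disc (scene crop px 326,213), and the right tag is unchanged. Before reaching over the left tag I'll check the clearance to the microscope.

```bash
python3 - <<'E'
from h import *
for n in("top","scene"):
    C=cloud(n,np.load(n+"0.npz")["d"]).reshape(-1,3)
    for z in(.2,.3,.4):
        m=(C[:,2]>z)&(C[:,2]<z+.1)&(abs(C[:,1]-.1)<.12)&(C[:,0]>.78)&(C[:,0]<1); print(n,z,m.sum(),C[m].min(0) if m.any() else '')
for a in ((.0,.33,5),(.05,.31,5),(.085,.295,5),(.085,.27,5),(.085,.24,5),(.085,.24,3),(.04,.24,3),(-.006,.24,3),(.03,.31,5)):
    q=r.inverse_kinematics(P("L",a[0],a[1]),rot(a[2])); print(a,None if q is None else q.round(2))
E
```

```text
top 0.2 1071 [ 0.78000405 -0.01880716  0.20003789]
top 0.3 880 [0.91585967 0.14404553 0.30003942]
top 0.4 32 [0.99177469 0.20591125 0.40204907]
scene 0.2 1197 [ 0.78023281 -0.00714607  0.2000236 ]
scene 0.3 906 [0.91318382 0.14487452 0.30002084]
scene 0.4 32 [0.99036881 0.20430454 0.40021858]
(0.0, 0.33, 5) [ 0.2   0.52  0.66  1.63 -0.03  0.36]
(0.05, 0.31, 5) [ 0.17  0.64  0.81  1.66 -0.03  0.33]
(0.085, 0.295, 5) [ 0.15  0.73  0.95  1.7  -0.03  0.32]
(0.085, 0.27, 5) [ 0.15  0.72  0.85  1.62 -0.03  0.32]
(0.085, 0.24, 5) [ 0.15  0.71  0.76  1.54 -0.03  0.32]
(0.085, 0.24, 3) [ 0.15  0.75  0.83  1.61 -0.02  0.31]
(0.04, 0.24, 3) [ 0.17  0.63  0.62  1.51 -0.02  0.33]
(-0.006, 0.24, 3) [ 0.19  0.53  0.45  1.44 -0.02  0.36]
(0.03, 0.31, 5) [ 0.18  0.58  0.72  1.63 -0.03  0.34]
```

```bash
python3 - <<'E'
from h import *
r.move_pose(P("L",0,.33),rot(5))
r.move_linear(P("L",.084,.296),vel=.1)
r.move_linear(P("L",.084,.242),vel=.08)
print(r.get_t(),r.get_position(),P("L",.084,.242),r.get_wrist_force())
p,d=eyes.camera("scene"); cv2.imwrite("pics/s3.png",cv2.resize(p[90:240,200:400,::-1],(800,600),interpolation=cv2.INTER_CUBIC))
E
```

```text
11.3583 [0.73611331 0.10638538 0.24297581] [0.73587206 0.10628062 0.242     ] [ 0.27269987  0.25935137 -0.3770336 ]
```

View pics/s3.png

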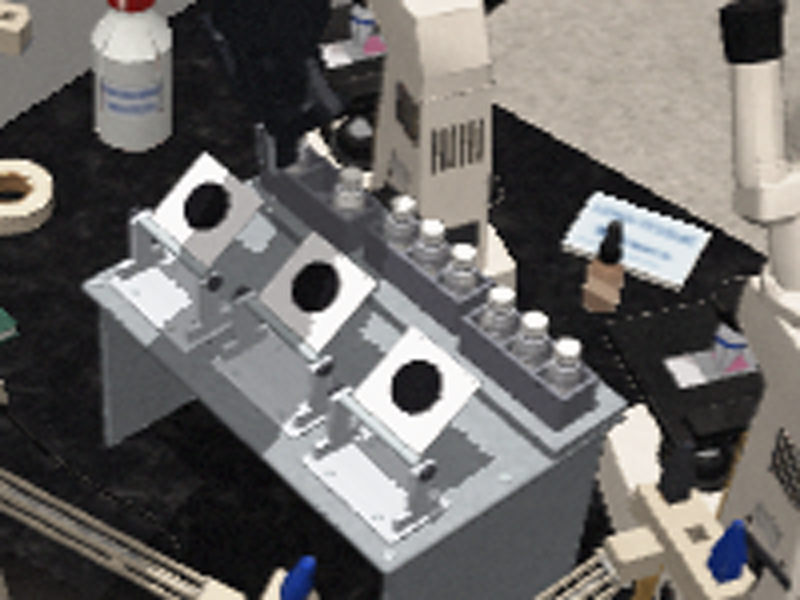

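The fingertips are behind the left tag at crop px (265,175), with no contact yet. I'll sweep them towards the robot.

```bash
python3 - <<'E'
from h import *
for dx in (.06,.04,.02,.005,-.004):
    r.move_linear(P("L",dx,.242),vel=.06,rotation=rot(3) if dx==.06 else None); print(dx,r.get_wrist_force().round(2))
r.wait(.3)
r.move_linear(P("L",.03,.27),vel=.12)
r.move_linear(P("L",.03,.31),vel=.15)
r.move_linear(P("L",-.02,.34),vel=.2)
print(r.get_t())
q=r.get_q(); 
p,d=eyes.camera("scene"); cv2.imwrite("pics/s4.png",cv2.resize(p[90:240,200:400,::-1],(800,600),interpolation=cv2.INTER_CUBIC))
E
```

```text
0.06 [ 0.17 -0.9   1.06]
0.04 [ 0.31 -0.56  0.91]
0.02 [-0.36  0.15  0.13]
0.005 [ 0.34 -0.66  0.1 ]
-0.004 [ 0.16 -0.26  0.23]
15.3
```

View pics/s4.png

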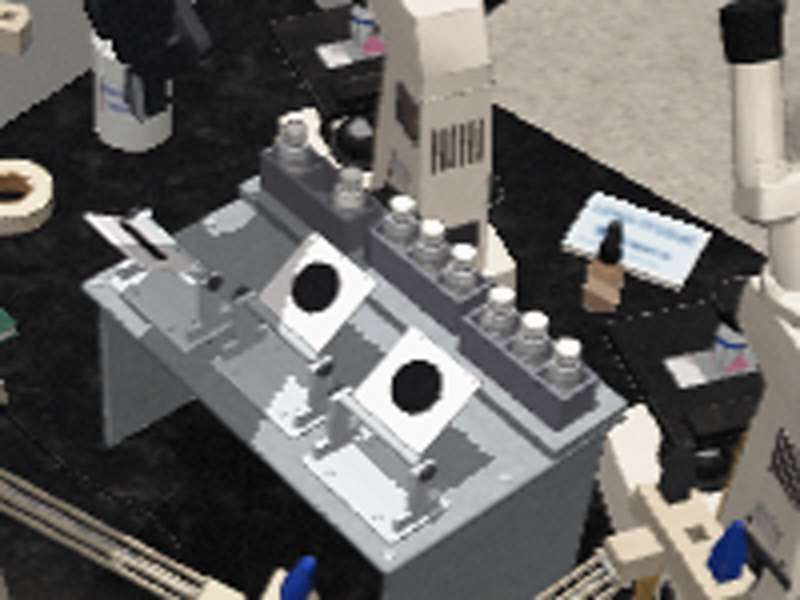

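The left tag now shows its bar (px 145,240), and the other two show discs. I'll move the arm clear and do one last check with both cameras.

```bash
python3 - <<'E'
from h import *
r.move_pose([.2,.46,.40],[-.5156,-3.0987,0])
print(r.get_t())
p,d=eyes.camera("top"); cv2.imwrite("pics/t5.png",cv2.resize(p[90:290,110:376,::-1],(798,600),interpolation=cv2.INTER_CUBIC))
p0=np.load("top0.npz")["p"]
df=cv2.absdiff(p,p0).max(2)
for nm,(u,v) in dict(bottle=(220,263),beaker=(181,257),dish=(358,202)).items(): print(nm,df[v-10:v+11,u-10:u+11].max())
C=cloud("top",d)
for n in "LMR":
    L=C.reshape(-1,3)-PIN[n]; x=L@XA;y=L@YA
    for s in(-1,1):
        m=(abs(y)<.022)&(s*x>.036)&(s*x<.05)&(L[:,2]>.2); print(n,s,m.sum(),L[m][:,2].max() if m.any() else None)
s,_=eyes.camera("scene"); cv2.imwrite("pics/s5.png",cv2.resize(s[90:290,100:366,::-1],(798,600),interpolation=cv2.INTER_CUBIC))
E
```

```text
17.3333
bottle 13
beaker 16
dish 3
L -1 68 0.25700590022958264
L 1 0 None
M -1 0 None
M 1 79 0.2576312210293334
R -1 0 None
R 1 83 0.2586227613062735
```

View pics/t5.png

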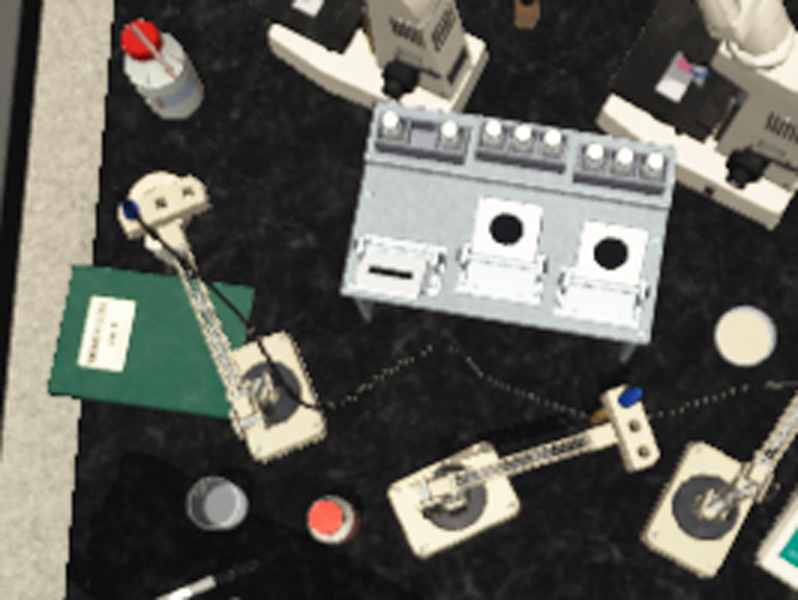

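View pics/s5.png

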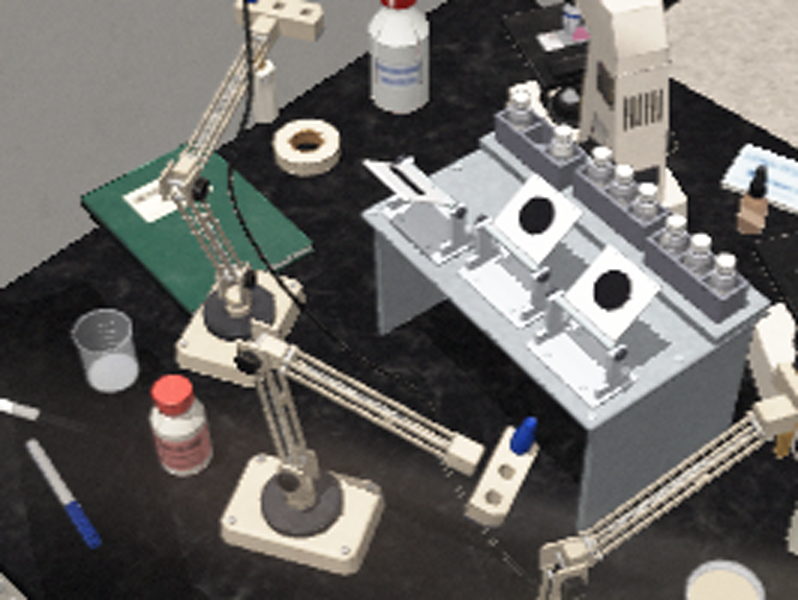

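Both views agree: the left tag shows its bar (top crop px 390,270), and the middle (506,229) and right (610,252) tags show discs. All the vials and bystanders are where they were, so I'm handing in.

```bash
python3 -c "
from rig import r,ticket
ticket.finish_job(); print(r.get_t())"
```

```text
the job is handed in; nothing more can be done
the job is handed in; nothing more can be done
```

The tags now match the bins, and the job was handed in at about 17 s of robot time.

- **Left bin:** its middle cell is empty, so I flipped its tag from disc to bar.
- **Middle bin:** it is full, so I flipped its tag from bar to disc.
- **Right bin:** it is full and already showed its disc, so I did not touch it.

**Last checks, with the arm clear:**
- **Tags:** both cameras show bar, disc, disc from left to right. The depth readings put the free edges at about 257 to 259 mm. That matches the 253 mm stop height once you allow for the top camera reading about 5 mm high.
- **Forces:** wrist force stayed within about 1.5 N in the readings taken during the pushes.
- **Vials and bystanders:** the vials look unmoved in the pictures, and the bottle, dish and beaker match the first pictures.

**One disagreement:** my position estimates for the left and right hinges from the vials and from the disc marks differed by 6 to 8 mm. I used values in between and planned the pushes with margin for that. None of the final checks failed.

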